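# Eject a spent cell through a push-latch hatch and relatch it

### The job

Press the orange hatch of the cell tester so that it pops open and the spent blue cell rolls out by itself into the outfeed tray. When the cell lies still there, press the hatch down again until it latches shut, and take the hand away. Do not touch the cell, and leave the glass cell, the red holder and the copper clip where they stand.

Things in the scene. Friction and masses are not known exactly. Their poses are not given: they have to be found in the camera images.
- tester: Grey cell tester fixed to the bench, 254 x 124 x 89 mm high. Origin: underside, mid-width, below the press spot. Its x runs from the hinge (at x = -85 mm, height 86 mm, along y) past the hatch's free edge (x = +37) down the way the cell rolls; ends at x = -125 and +129. Outfeed tray: open sloping channel x = 45 to 125, 72 mm wide, centred on y = -22, sides 48 mm high.
- hatch (a joint): Hatch angle (rad): 0 to 0.01 latched shut, flush; 0.45 popped open; -0.13 at its firm stop below flush. Sprung push-push latch: from shut, push the press spot 8 to 11 mm below flush (to the stop is best) and let go: it swings up to 0.45 in about half a second. From open, push it down to the stop again and let go: it stays shut. The spring pushes back with 1 to 3 N at the press spot.
- hatch_press (a point): Black press spot, 28 mm across, on top of the orange hatch, 85 mm from the hinge, mid-width; moves with the hatch. Hatch: plate 122 (x) x 112 x 6 mm, a 45 mm lip down from its free edge holds the cell back. Shut: 89 mm above the bench, z up. Open: 37 mm higher, 10 mm nearer the hinge; the free edge then stands 53 mm higher than shut.
- tray_middle (a point): Point in the middle of the outfeed tray, 85 mm along the tester's x from its origin, at the height that the middle of a cell has there.
- cell_center (a point): Middle of the spent blue D-size cell with a white band, 33 mm across, 61 mm long, 0.14 kg, lying along the tester's y. It begins hidden under the shut hatch, behind the lip, on a ramp sloping 7 degrees down to the tray; it rolls out by itself once the hatch is open and rests against the tray's far end, about 108 mm along x from the tester's origin.
- glass_cell: Glass-cased dry cell, an amber upright jar 62 mm across and 104 mm high with a black cap and two brass posts; origin at the centre of its underside. Leave alone.
- holder: Red plastic three-channel AA holder, 64 x 50 x 20 mm; origin at the centre of its underside. Leave alone.
- clip: Copper test clip with a black grip, 66 x 14 x 17 mm, lying flat; origin at the centre of its underside. Leave alone.

How it is judged:
By the outcome, as a careful person would: the job done as asked, in the order asked, and still so for the second after the job is handed in, with the robot touching nothing.
It also fails if it takes over 38 s, if anything falls off the work surface, if the arm or the gripper's body presses on something with over 40 N, if the wrist force passes 120 N, or if a joint passes its speed limit or range.

### The arm

A 7-joint arm with a two-finger parallel gripper is mounted at the origin on the work surface. World frame = base frame: x ahead of the robot, y to its left, z up, the work surface at z = 0. Lengths are in m, angles in rad, forces in N, time in s.
With the tool pointing down it reaches from about 0.35 to 0.9 m from the base axis. Payload 8.1 kg.
Tool frame: the origin (TCP) lies midway between the tips of the shut fingers; the grasp point (between the pads) lies 19 mm behind it (arm.hold_point_z is the distance from the TCP to the grasp point, in m); z points along the fingers, y is the direction in which the jaws open and shut (so a half turn about z gives the same grasp; the last joint's range is limited). The gripper opens to 92 mm and grips with 3 to 60 N. Pads are 19 mm wide; open, the fingers measure 130 mm over their backs; the gripper's body (75 mm by 190 mm) begins 47 mm behind the grasp point.
Start: joints at [-1.408, 0.434, 0.025, 1.573, -0.012, 1.134, -0.075], TCP at [0.164, 0.603, 0.227] pointing down, gripper open.
Joint ranges: [-2.62, 2.62], [-0.44, 2.09], [-1.27, 1.32], [0.08, 2.57], [-1.32, 4.46], [0.12, 2], [-2.74, 2.74]. Speed limits (rad/s): [2.22, 2.22, 3.01, 3.01, 3.14, 3.14, 3.14].

### API

Orientations are given as a rotation vector (axis times angle).
In Python, from cell import arm gives the robot as it stands.
- The arm moves only by the shell command python3 -m pendant 'ROWS' [FORCE]. ROWS is JSON, a list of rows, each a list of 3 entries, a list of its own where there are three numbers: the shift along the tool's x, y, z in m, then the turn, a rotation vector about the tool's x, y, z in degrees, then the finger opening in m, from 0 to 0.0918. A call has 1 to 10 rows; each row shifts and turns the commanded pose from where the row before left it, along the tool's axes as they then stand; what a row does not reach is not made up. A row lasts 1/8 s, in which the tool goes at most 62.5 mm and 10.7 degrees, less where a joint would pass 70% of its speed; a pose out of reach is approached as far as the arm can. A call with a gripper value outside its range is refused whole. The fingers move at their own pace and stop on an object; FORCE is the grip in N (left out, the last holds). Time passes only in rows, so rows that do not move let the fingers close. It gives the time, the measured TCP pose, the force and the opening at its end, in the units of the state.
- arm.observe(): the state, without advancing time (a new reading comes with each control period).
- arm.get_image(name): name is "scene" or "top" or "wrist"; returns (picture, depth): 400x640x3 uint8, red, green, blue; 400x640 float32, m along the optical axis (not along the pixel's ray), 0 where there is no reading.
- arm.camera_params(name): a dict with "fovy" (degrees; the focal length in pixels is half the picture's height over the tangent of half this angle, whatever the lens; pixels are square), "cx", "cy" (the principal point, pixels), "rvec" (rotation vector, rad) and "tvec" (3), from world to camera coordinates, as OpenCV has them; the wrist camera has in their place "mount" (4x4, takes a point from camera to tool coordinates, whose origin is the TCP and whose axes are the flange's). Camera axes: x right, y down, z forward; pixel columns grow to the right and rows downward; lengths in m; the calibration is good to about 2 mm. A picture is of the moment at which its call begins: read the wrist's pose just before it. camera_params takes no time and is no camera call.
- arm.sign_off(): hands the job in, once; it reports no verdict.
Trained networks look in the newest picture that a camera, given by its name, has taken for a name from the list of things; names that differ only in an ending like _2 or _b are one class to them, and where a whole thing is asked for, a point or a joint stands for the part that bears it (a point fixed in the world has none). Each returns a list of dicts, best first, with "conf" (0 to 1); they miss things now and then, are a little off and sometimes report something else, mostly with a low value. They report only what shows in the picture. A call takes as long as a camera call.
- arm.look_for(camera, label): "rect" ([centre column, centre row, width, height] in pixels, round what is visible of it).
- arm.masks_of(camera, label): "pixels" (400x640 bool, what is visible of it) and "rect" ([centre column, centre row, width, height] in pixels, round what is visible of it).
The state is a dict: "clock": time; "joints": joint angles; "dq": joint speeds; "joint_efforts": joint torques, N m; "position": TCP position; "ee_rot": TCP orientation; "force": force on the tool from outside, world axes, zero at the start; "ft_torque": the same for the moment, N m; "width": opening from 0.0 (shut) to 1.0 (fully open).
Only numpy, scipy, OpenCV 4.12 (cv2) and the standard library are available. Lean on these libraries where they do the work, as an engineer would, in place of code of your own. Each camera call takes 0.05 s, during which the arm holds its last target.

## Working session

There is one attempt and no reset: what is moved stays moved. The work goes in short steps, Python scripts to look and compute and a shell command to move; the robot and the scene stay as the last step left them, time stands still between calls to the robot, and variables do not carry over. Pictures are saved under pics/ and viewed, and the job is handed in when it is done.

```bash
mkdir -p pics; ls
cat > h.py <<'E'
import numpy as np, cv2
from scipy.spatial.transform import Rotation as R
from cell import arm
def cam(name):
    p=arm.camera_params(name); f=200/np.tan(np.radians(p['fovy'])/2); return p,f
def world(name,px,depth):
    p,f=cam(name); px=np.atleast_2d(px).astype(float); d=np.atleast_1d(depth)
    c=np.c_[(px[:,0]-p['cx'])/f*d,(px[:,1]-p['cy'])/f*d,d]
    if 'rvec' in p:
        M=cv2.Rodrigues(np.array(p['rvec'],float))[0]; return (c-np.array(p['tvec']))@M
    s=arm.observe(); T=np.array(p['mount']); c=c@T[:3,:3].T+T[:3,3]
    return c@R.from_rotvec(s['ee_rot']).as_matrix().T+np.array(s['position'])
def save(im,n): cv2.imwrite('pics/'+n,im[:,:,::-1])
E
python3 - <<'E'
from h import *
for n in ('scene','top'):
    im,d=arm.get_image(n); save(im,n+'0.png'); np.save(n+'_d.npy',d)
    for l in ('tester','hatch','hatch_press','glass_cell','holder','clip'):
        for r in arm.masks_of(n,l)[:2]:
            m=r['pixels']&(d>0); ys,xs=np.nonzero(m)
            w=world(n,np.c_[xs,ys],d[m])
            print(n,l,round(r['conf'],2),np.round(r['rect']),np.round(np.median(w,0),3),np.round(np.percentile(w,2,axis=0),3),np.round(np.percentile(w,98,axis=0),3))
            if r['conf']>.5: np.save(f'm_{n}_{l}.npy',r['pixels'])
s=arm.observe();print(s)
E
```

```text
pics
scene tester 0.84 [205. 181.  63. 103.] [ 0.522 -0.238  0.085] [ 0.386 -0.3    0.005] [ 0.633 -0.173  0.091]
scene hatch 0.96 [204. 168.  46.  49.] [ 0.485 -0.239  0.088] [ 0.417 -0.294  0.055] [ 0.541 -0.182  0.091]
scene hatch_press 0.86 [202. 168.  47.  54.] [ 0.487 -0.239  0.088] [ 0.417 -0.292  0.046] [ 0.541 -0.182  0.091]
scene hatch_press 0.3 [157. 228.  45.  36.] [ 0.637 -0.36   0.087] [ 0.599 -0.395  0.002] [ 0.653 -0.338  0.102]
scene glass_cell 0.92 [158. 227.  39.  39.] [ 0.636 -0.36   0.087] [ 0.597 -0.399  0.001] [ 0.653 -0.338  0.102]
scene glass_cell 0.39 [206. 183.  64. 103.] [ 0.521 -0.237  0.085] [ 0.381 -0.302 -0.   ] [ 0.633 -0.172  0.091]
scene holder 0.7 [270. 171.  24.  26.] [ 0.478 -0.076  0.004] [ 0.449 -0.101 -0.001] [ 0.514 -0.052  0.02 ]
scene clip 0.69 [157. 228.  40.  37.] [ 0.636 -0.359  0.088] [ 0.599 -0.392  0.008] [ 0.653 -0.338  0.102]
scene clip 0.61 [158. 199.  16.  17.] [ 0.507 -0.382  0.012] [ 0.477 -0.404 -0.003] [ 0.539 -0.363  0.018]
top tester 0.72 [472. 246.  82. 133.] [ 0.481 -0.236  0.088] [ 0.374 -0.303  0.01 ] [ 0.619 -0.172  0.0
[... 648 characters left out ...]
  0.02 ]
{'clock': 0.7, 'joints': array([-1.40760746,  0.43445001,  0.02498237,  1.57319188, -0.01159364,
        1.13399698, -0.07509037]), 'dq': array([ 1.94694327e-04, -8.90984231e-05, -1.16841525e-03,  4.03509888e-04,
       -1.81024917e-04, -2.79550700e-03,  7.65494308e-04]), 'joint_efforts': array([ 3.09166062e-04, -6.67487383e+01,  9.83654335e-01, -3.14757943e+01,
       -6.09701523e-02,  3.27884790e-02,  6.00562612e-05]), 'position': array([0.16419177, 0.60306866, 0.22677586]), 'ee_rot': array([4.16358380e-01, 3.11386550e+00, 1.54019279e-04]), 'force': array([0.19664012, 0.09837966, 0.0708347 ]), 'ft_torque': array([-0.00326915, -0.05588208,  0.00298293]), 'width': 1.000320865102162}
```

View images.

Run:
```python
from h import *
a=cv2.imread('pics/scene0.png')[90:290,100:340]; b=cv2.imread('pics/top0.png')[140:340,340:580]
cv2.imwrite('pics/crop0.png',np.hstack([cv2.resize(a,None,fx=1.65,fy=1.65*1),cv2.resize(b,None,fx=1.65,fy=1.65)]))
# black spot within top hatch mask
im=cv2.imread('pics/top0.png'); d=np.load('top_d.npy'); m=np.load('m_top_hatch_press.npy')
hsv=cv2.cvtColor(im,cv2.COLOR_BGR2HSV)
ys,xs=np.nonzero(m&(hsv[:,:,1]>120)&(hsv[:,:,2]>100)); w=world('top',np.c_[xs,ys],d[ys,xs])
print('plate rect',cv2.minAreaRect(w[:,:2].astype(np.float32)*1000),np.median(w[:,2]))
for n in ('top','scene'):
    im=cv2.imread(f'pics/{n}0.png'); d=np.load(n+'_d.npy'); m=np.load(f'm_{n}_hatch_press.npy').astype(np.uint8)
    m=cv2.morphologyEx(m,cv2.MORPH_CLOSE,np.ones((25,25)))>0
    m=cv2.erode(m.astype(np.uint8),np.ones((9,9)))>0
    ys,xs=np.nonzero(m&(im.max(2)<75)); w=world(n,np.c_[xs,ys],d[ys,xs]); print(n,len(w),w.mean(0),np.ptp(w,axis=0),xs.mean(),ys.mean())
```

```text
plate rect ((506.55010986328125, -382.5567932128906), (67.23236083984375, 13.951578140258789), 32.98591995239258) 0.01379211270036127<stdin>:13: RuntimeWarning: Mean of empty slice.
  ret = um.true_divide(
Traceback (most recent call last):
ValueError: zero-size array to reduction operation maximum which has no identity
```

View pics/crop0.png

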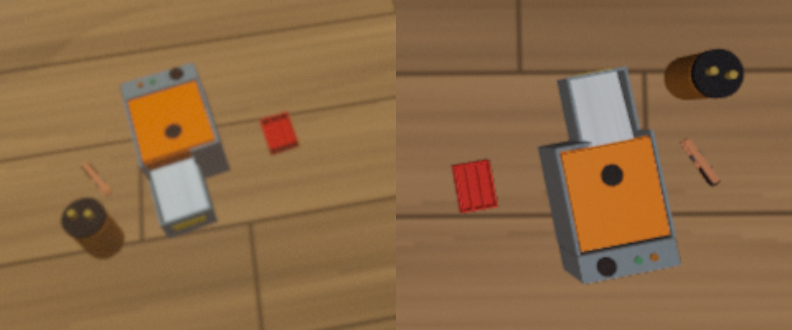

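View pics/scene0.png

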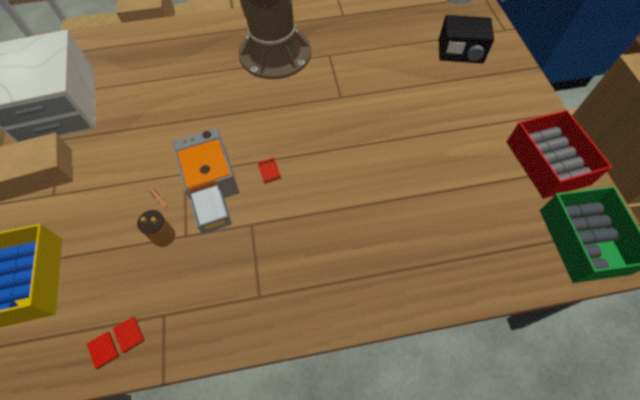

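View pics/top0.png

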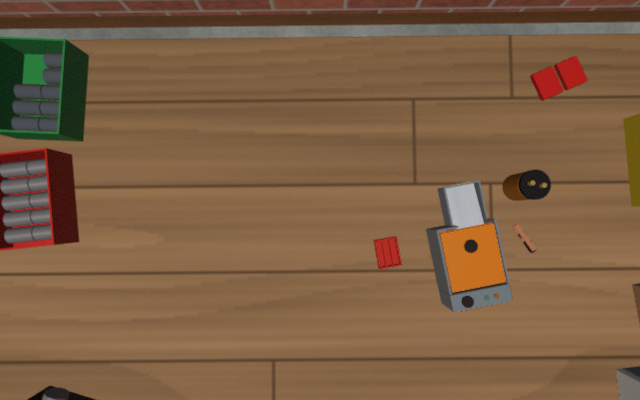

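Run:
```python
from h import *
for n,c in (('top',(473,258)),('scene',(204,165))):
    im=cv2.imread(f'pics/{n}0.png'); d=np.load(n+'_d.npy'); hsv=cv2.cvtColor(im,cv2.COLOR_BGR2HSV)
    m=((hsv[:,:,0]<16)&(hsv[:,:,0]>6)&(hsv[:,:,1]>200)&(hsv[:,:,2]>150))
    k,l=cv2.connectedComponents(m.astype(np.uint8)); 
    ls=np.argmax(np.bincount(l[c[1]-25:c[1]+25,c[0]-25:c[0]+25].ravel())[1:])+1
    m=l==ls; ys,xs=np.nonzero(m); w=world(n,np.c_[xs,ys],d[ys,xs]);w=w[w[:,2]>.083]
    print(n,'plate',cv2.minAreaRect(w[:,:2].astype(np.float32)*1000),np.median(w[:,2]))
    dark=(im.max(2)<95); k,l,st,ce=cv2.connectedComponentsWithStats(dark.astype(np.uint8))
    for i in range(1,k):
        if abs(ce[i]-c).max()<25 and 15<st[i,4]<400:
            q=np.round(ce[i]).astype(int); print(ce[i],st[i],world(n,ce[i],d[q[1],q[0]]))
s=arm.observe()
print(R.from_rotvec(s['ee_rot']).as_matrix().round(3)); print(arm.hold_point_z, s['clock'], arm.camera_params('wrist'))
```

```text
top plate ((480.49005126953125, -116.16383361816406), (378.33056640625, 141.11143493652344), 86.93120574951172) 0.08981107930156465
[470.46825397 245.64285714] [465 240  12  13 126] [[ 0.49678295 -0.23517712  0.09048122]]
scene plate ((798.6611328125, -125.88339233398438), (626.2857055664062, 69.61093139648438), 24.40474510192871) 0.08838284330275134
[204.58139535 169.02325581] [201 166   8   7  43] [[ 0.49770004 -0.23430994  0.0894072 ]]
[227.39310345 186.5137931 ] [216 176  23  22 290] [[ 0.53483077 -0.18784133  0.04758664]]
[[-0.965  0.263  0.   ]
 [ 0.263  0.965  0.   ]
 [-0.     0.    -1.   ]]
0.0188 0.7 {'fovy': 71.28679150022839, 'cx': 319.2351641719969, 'cy': 198.54428574467647, 'mount': array([[-1.37754320e-03, -9.68308418e-01, -2.49753699e-01,
         6.62388471e-02],
       [ 9.99998949e-01, -1.44701445e-03,  9.45512544e-05,
         6.35725482e-04],
       [-4.52951988e-04, -2.49753306e-01,  9.68309393e-01,
        -1.59158587e-01],
       [ 0.00000000e+00,  0.00000000e+00,  0.00000000e+00,
         1.00000000e+00]])}
```

```bash
python3 -m pendant '[[[-0.0425,-0.034,0],[0,0,0],0],[[-0.0425,-0.034,0],[0,0,0],0],[[-0.0425,-0.034,0],[0,0,0],0],[[-0.0425,-0.034,0],[0,0,0],0],[[-0.0425,-0.034,0],[0,0,0],0],[[-0.0425,-0.034,0],[0,0,0],0],[[-0.0425,-0.034,0],[0,0,0],0],[[-0.0425,-0.034,0],[0,0,0],0]]' 20
```

```text
clock: 1.7
position: [0.4217, 0.2499, 0.2271]
ee_rot: [0.416, 3.113, 0.001]
force: [0.6, 0.3, -0.8]
width: 0.183
```

```bash
python3 -m pendant '[[[-0.0224,-0.0498,0],[0,0,0],0],[[-0.0224,-0.0498,0],[0,0,0],0],[[-0.0224,-0.0498,0],[0,0,0],0],[[-0.0224,-0.0498,0],[0,0,0],0],[[-0.0224,-0.0498,0],[0,0,0],0],[[-0.0224,-0.0498,0],[0,0,0],0],[[-0.0224,-0.0498,0],[0,0,0],0],[[-0.0224,-0.0498,0],[0,0,0],0],[[-0.0224,-0.0498,0],[0,0,0],0],[[0,0,0],[0,0,0],0]]'
python3 - <<'E'
from h import *
s=arm.observe(); im,d=arm.get_image('wrist'); save(im,'w1.png'); np.save('w1d.npy',d)
Rm=R.from_rotvec(s['ee_rot']).as_matrix(); print(s['position'],s['joints'],s['width'],Rm.T@(np.array([.497,-.235,.089])-s['position']))
E
```

```text
clock: 2.95
position: [0.4969, -0.2392, 0.227]
ee_rot: [0.427, 3.112, -0.004]
force: [0.7, -0.6, -0.0]
width: 0.007
[ 0.49690454 -0.23921675  0.2269586 ] [-0.03497682  0.33050851  0.51074696  1.78630536 -0.1791592   1.06972819
  1.83697614] 0.007221671607396848 [0.00119537 0.00444643 0.13794624]
```

View pics/w1.png

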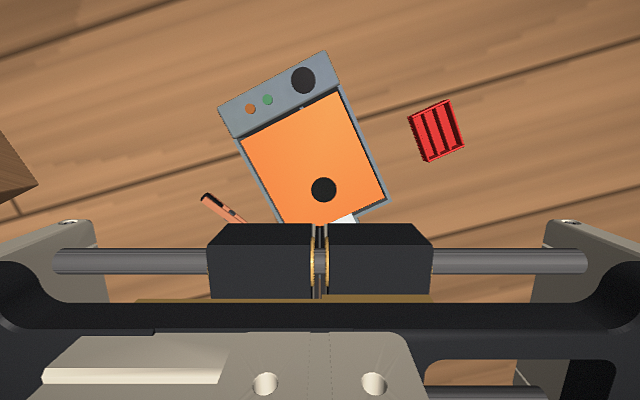

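Run:
```python
from h import *
d=np.load('w1d.npy'); p=world('wrist',[[323.5,189.5],[303,80]],[d[189,323],d[80,303]]); print(p)
s=arm.observe();Rm=R.from_rotvec(s['ee_rot']).as_matrix(); print(Rm.T@(p[0]-s['position']),Rm.round(3))
im=cv2.imread('pics/w1.png'); hsv=cv2.cvtColor(im,cv2.COLOR_BGR2HSV)
m=(hsv[:,:,0]>5)&(hsv[:,:,0]<17)&(hsv[:,:,1]>150)&(hsv[:,:,2]>180);m[:, :235]=0;m[225:]=0
ys,xs=np.nonzero(m&(d>0)); w=world('wrist',np.c_[xs,ys],d[ys,xs]); w=w[abs(w[:,2]-.089)<.006]; print(cv2.minAreaRect(w[:,:2].astype(np.float32)*1000),w[:,2].mean())
```

```text
[[ 0.49812192 -0.2311557   0.09112596]
 [ 0.38698602 -0.22139483  0.09495627]]
[0.00034479 0.00529526 0.13548696] [[-0.964  0.267 -0.   ]
 [ 0.267  0.964 -0.001]
 [ 0.    -0.001 -1.   ]]
((461.08953857421875, -238.13247680664062), (149.36431884765625, 112.20894622802734), 10.306363105773926) 0.09031272446089116
```

```bash
python3 -m pendant '[[[0.001,0.005,0.05],[0,0,0],0],[[0,0,0.05],[0,0,0],0],[[0,0,0.025],[0,0,0],0],[[0,0,0.008],[0,0,0],0],[[0,0,0],[0,0,0],0]]'
```

```text
clock: 3.62
position: [0.4982, -0.2283, 0.0941]
ee_rot: [0.415, 3.114, 0.001]
force: [0.7, -0.6, 0.5]
width: 0.007
```

```bash
python3 -m pendant '[[[-0.001,-0.005,0.004],[0,0,0],0],[[0,0,0.004],[0,0,0],0],[[0,0,0.004],[0,0,0],0],[[0,0,0.003],[0,0,0],0],[[0,0,0],[0,0,0],0]]'
```

```text
clock: 4.25
position: [0.498, -0.2347, 0.0789]
ee_rot: [0.417, 3.113, -0.001]
force: [0.6, -1.5, 4.2]
width: 0.004
```

```bash
python3 -m pendant '[[[0,0,0.0015],[0,0,0],0],[[0,0,0.0005],[0,0,0],0],[[0,0,0],[0,0,0],0]]'
```

```text
clock: 4.62
position: [0.4981, -0.2348, 0.078]
ee_rot: [0.417, 3.112, -0.0]
force: [-2.0, -1.2, 17.8]
width: 0.004
```

Firm stop reached (17.8 N). Retreat straight up quickly.

```bash
python3 -m pendant '[[[0,0,-0.06],[0,0,0],0],[[0,0,-0.06],[0,0,0],0],[[0,0,-0.03],[0,0,0],0],[[0,0,0],[0,0,0],0],[[0,0,0],[0,0,0],0],[[0,0,0],[0,0,0],0],[[0,0,0],[0,0,0],0],[[0,0,0],[0,0,0],0]]'
python3 - <<'E'
from h import *
out=[]
for n in ('scene','top','wrist'):
    im,d=arm.get_image(n); save(im,n+'2.png')
    for l in ('cell_center','hatch'):
        for r in arm.masks_of(n,l)[:2]:
            m=r['pixels']&(d>0); ys,xs=np.nonzero(m); w=world(n,np.c_[xs,ys],d[m])
            print(n,l,round(r['conf'],2),np.round(r['rect']),np.round(np.median(w,0),3),np.round(np.percentile(w,98,axis=0),3))
a=cv2.imread('pics/scene2.png')[90:290,100:340]; b=cv2.imread('pics/top2.png')[140:340,340:580]
cv2.imwrite('pics/crop2.png',np.hstack([cv2.resize(a,None,fx=1.65,fy=1.65),cv2.resize(b,None,fx=1.65,fy=1.65)]))
E
```

```text
clock: 5.62
position: [0.4973, -0.2341, 0.2262]
ee_rot: [-0.416, -3.113, -0.0]
force: [-0.5, 1.0, -0.0]
width: 0.001
scene cell_center 0.53 [210. 216.  23.  15.] [ 0.612 -0.233  0.05 ] [ 0.625 -0.206  0.054]
scene hatch 0.88 [206. 163.  50.  48.] [ 0.511 -0.235  0.117] [ 0.539 -0.179  0.139]
top cell_center 0.64 [465. 192.  30.  18.] [ 0.606 -0.235  0.051] [ 0.624 -0.208  0.056]
top hatch 0.59 [476. 261.  66.  70.] [ 0.447 -0.219  0.106] [ 0.532 -0.155  0.296]
wrist hatch 0.88 [311. 159. 153. 137.] [ 0.468 -0.233  0.117] [ 0.516 -0.183  0.141]
```

View pics/crop2.png

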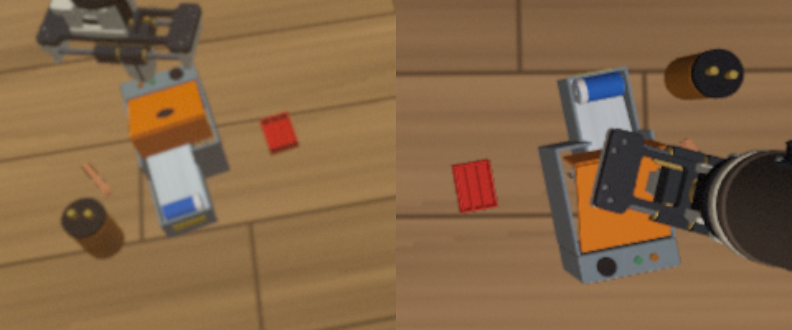

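View pics/wrist2.png

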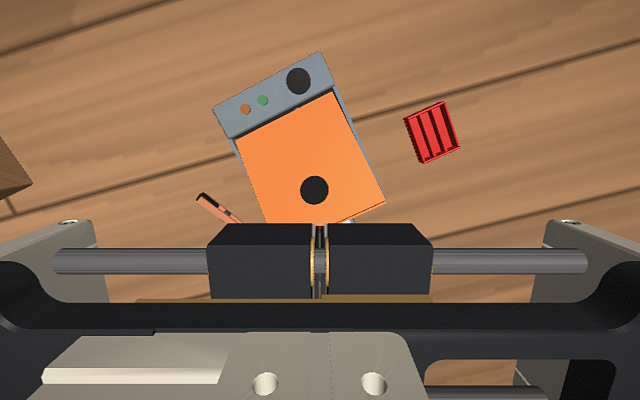

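```bash
python3 -m pendant '[[[0,0,0],[0,0,0],0],[[0,0,0],[0,0,0],0],[[0,0,0],[0,0,0],0],[[0,0,0],[0,0,0],0],[[0,0,0],[0,0,0],0],[[0,0,0],[0,0,0],0],[[0,0,0],[0,0,0],0],[[0,0,0],[0,0,0],0]]'
cat > c.py <<'E'
from h import *
import sys
def blue(n,tag):
    im,d=arm.get_image(n); save(im,n+tag+'.png'); hsv=cv2.cvtColor(im,cv2.COLOR_RGB2HSV)
    m=(hsv[:,:,0]>100)&(hsv[:,:,0]<130)&(hsv[:,:,1]>150)&(d>0)
    ys,xs=np.nonzero(m); w=world(n,np.c_[xs,ys],d[m]); k=(np.hypot(*(w[:,:2]-[.58,-.235]).T)<.1)
    print(n,k.sum(),xs[k].mean().round(2),ys[k].mean().round(2),w[k].mean(0).round(4))
E
python3 - <<'E'
from c import *
for i in 'ab':
    blue('top','3'+i); blue('scene','3'+i)
print(arm.observe()['clock'])
E
```

```text
clock: 7.08
position: [0.4975, -0.2341, 0.2267]
ee_rot: [0.416, 3.114, 0.0]
force: [0.0, 0.2, 0.7]
width: 0.006
top 298 468.55 192.73 [ 0.6075 -0.2419  0.0598]
scene 98 207.7 215.42 [ 0.6124 -0.2418  0.0513]
top 298 469.18 192.81 [ 0.6073 -0.2419  0.0616]
scene 96 207.43 215.51 [ 0.6127 -0.2424  0.0517]
7.275
```

```bash
python3 -m pendant '[[[0,0,0],[0,0,0],0],[[0,0,0],[0,0,0],0],[[0,0,0],[0,0,0],0],[[0,0,0],[0,0,0],0]]'
python3 - <<'E'
from c import *
blue('top','4'); blue('scene','4')
E
```

```text
clock: 7.78
position: [0.4975, -0.2342, 0.2267]
ee_rot: [-0.416, -3.114, -0.0]
force: [-0.9, -0.0, -0.4]
width: 0.004
top 295 467.84 192.37 [ 0.608  -0.2423  0.0569]
scene 97 207.71 215.39 [ 0.6123 -0.2418  0.0513]
```

```bash
python3 -m pendant '[[[0.008,-0.004,0.045],[0,0,0],0],[[0,0,0.045],[0,0,0],0],[[-0.001,0.0005,0.008],[0,0,0],0],[[-0.002,0.001,0.009],[0,0,0],0],[[-0.002,0.001,0.009],[0,0,0],0],[[-0.001,0.0005,0.009],[0,0,0],0],[[-0.001,0.0005,0.009],[0,0,0],0],[[-0.001,0.0005,0.008],[0,0,0],0],[[0,0,0],[0,0,0],0]]'
```

```text
clock: 9.0
position: [0.4974, -0.2342, 0.0842]
ee_rot: [-0.417, -3.113, 0.0]
force: [0.8, 0.2, 2.0]
width: 0.005
```

```bash
python3 -m pendant '[[[0,0,0.003],[0,0,0],0],[[0,0,0.002],[0,0,0],0],[[0,0,0.002],[0,0,0],0],[[0,0,0.0005],[0,0,0],0],[[0,0,0],[0,0,0],0]]'
```

```text
clock: 9.62
position: [0.4973, -0.2343, 0.0782]
ee_rot: [0.417, 3.114, 0.001]
force: [-4.5, 1.3, 16.7]
width: 0.002
```

Stop reached again. Lift off, up and then away to the side.

```bash
python3 -m pendant '[[[0,0,-0.03],[0,0,0],0],[[0,0,-0.06],[0,0,0],0],[[0,0,-0.06],[0,0,0],0],[[0.01,0.05,-0.01],[0,0,0],0],[[0.01,0.055,0],[0,0,0],0],[[0.01,0.055,0],[0,0,0],0],[[0.01,0.055,0],[0,0,0],0],[[0.01,0.055,0],[0,0,0],0],[[0,0,0],[0,0,0],0],[[0,0,0],[0,0,0],0]]'
python3 - <<'E'
from c import *
blue('top','5'); blue('scene','5')
for n in ('top','scene'):
    im,d=arm.get_image(n)
    for l in ('hatch','glass_cell','holder','clip'):
        for r in arm.masks_of(n,l)[:1]:
            m=r['pixels']&(d>0); ys,xs=np.nonzero(m); w=world(n,np.c_[xs,ys],d[m])
            print(n,l,round(r['conf'],2),np.round(np.median(w,0),3),np.round(np.percentile(w,98,axis=0),3))
    # plate height by fixed orange region
    hsv=cv2.cvtColor(im,cv2.COLOR_RGB2HSV); m=(hsv[:,:,0]>5)&(hsv[:,:,0]<17)&(hsv[:,:,1]>200)&(d>0)
    ys,xs=np.nonzero(m); w=world(n,np.c_[xs,ys],d[m]); w=w[np.hypot(*(w[:,:2]-[.473,-.238]).T)<.08]; w=w[w[:,2]>.06]; print(n,'orange z',np.percentile(w[:,2],[5,50,95]))
a=cv2.imread('pics/scene5.png')[90:290,100:340]; b=cv2.imread('pics/top5.png')[140:340,340:580]
cv2.imwrite('pics/crop5.png',np.hstack([cv2.resize(a,None,fx=1.65,fy=1.65),cv2.resize(b,None,fx=1.65,fy=1.65)]))
E
```

```text
clock: 10.88
position: [0.5198, 0.039, 0.2369]
ee_rot: [-0.416, -3.113, 0.001]
force: [-0.0, -0.2, -1.0]
width: 0.003
top 293 466.23 191.71 [ 0.6089 -0.2428  0.0514]
scene 86 207.45 215.29 [ 0.612  -0.2423  0.0514]
top hatch 0.64 [ 0.474 -0.239  0.09 ] [ 0.534 -0.183  0.093]
top glass_cell 0.97 [ 0.618 -0.357  0.091] [ 0.648 -0.341  0.104]
top clip 0.68 [ 0.506 -0.382  0.014] [ 0.533 -0.364  0.02 ]
top orange z [0.0870739  0.08972536 0.09230463]
scene hatch 0.64 [ 0.487 -0.239  0.088] [ 0.541 -0.182  0.091]
scene glass_cell 0.9 [ 0.636 -0.36   0.088] [ 0.653 -0.338  0.102]
scene holder 0.63 [ 0.479 -0.075  0.004] [ 0.515 -0.049  0.02 ]
scene clip 0.6 [ 0.511 -0.38   0.013] [ 0.538 -0.362  0.018]
scene orange z [0.08522191 0.08787    0.09048307]
```

View pics/crop5.png

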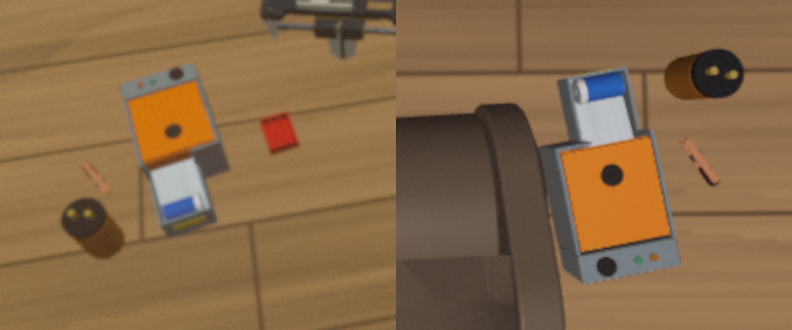

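The hatch is flush and shut, the cell lies at the tray's far end, and the other objects are where they were. The hand is clear, so I'm handing in.

```bash
python3 -c "
from cell import arm
print(arm.sign_off(), arm.observe()['clock'])"
```

```text
the job is handed in; nothing more can be done
the job is handed in; nothing more can be done
```

The job is done and handed in. I pressed the hatch to its stop (about 18 N) and it popped open. The blue cell rolled by itself to the far end of the outfeed tray. I checked that it lay still there over about 2 s, then pressed the hatch to the stop again (about 17 N). It latched shut, and I took the hand up and away to the side, finishing at about 11 s of the 38 s allowed.

**Last checks, before handing in:**
- **Hatch:** it is flush, with the orange plate at 0.088–0.090 m in both cameras, the same as before the first press.
- **Cell:** its pixels moved only about 1–2 px between the checks before and after closing. The top camera's depth reading on it drifted from 0.060 to 0.051 m, though, while the scene camera stayed at 0.051 m. I put that drift down to the arm partly overlapping the view.
- **Other things:** the glass cell, clip and holder are within a few millimetres of where they started, which is within measuring noise. The arm hid the holder from the top camera at the end, so only the scene camera confirmed it.
- **Hand:** it is clear of everything, with no contact force reading beyond noise.

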